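# Gauge a brass display mount and hold it to the inspection camera

## Task

The stepped brass mount lies between the open jaws of the caliper: slide the jaws shut on it, gently, until they bear on it firmly, and leave the slider at that reading. Then lift the mount out (its thick end is free to grip) and hold it in the air in front of the camera that looks up from its low stand: middle of its flat underside on the lens axis and 11 cm from the front of the lens, underside squarely facing the lens, long side in line with the long side of the camera body (either way round). Finish while holding it still there, and do not disturb the other things on the desk.

Things in the scene. Friction and masses are not known exactly. Their poses are not given: they have to be found in the camera images.
- mount: Stepped brass bar, 90 mm long (x), 24 mm wide (y), about 120 g, lying flat; dark screw holes in its top. Origin: centre of the underside, z up. From x = -45 to +1 mm it is 14 mm thick (this end points to the robot), from there to x = +45 mm only 8 mm; the thin end lies between the caliper jaws. Good grasp: across the width at x = -24 mm, from above.
- caliper: Steel digital caliper lying flat, fixed to the desk by a black block (25 mm high) over the beam's tail. y runs along the beam to the jaw end, z up. The fixed jaw's face is at y = +117 mm, the moving jaw's at 117 mm minus the joint value; both jaws reach over x = -39 to -1 mm, 4 to 7 mm high. Beam: x = 1 to 17, y = -117 to +138 mm, top 8 mm high; block y = -110 to -80 mm.
- caliper_slider (a joint): Jaw opening of the caliper in m: 0 shut, at most 0.12; starts at 0.048 to 0.080, and reads 0.024 when both jaws bear on the mount. Sliding friction about 0.6 N; it stays where it is left.
- slider_grip (a point): Middle of the caliper slider's housing, 7 mm above the desk, to be gripped across the beam from above: housing 24 mm wide (caliper x), top 13 mm high, sides straight down to the desk. It runs 31 mm to the tail and 43 mm to the jaws from here; the moving jaw begins 19 mm to the jaw side. Moves along the caliper's +y as the jaws close.
- camera_stand: Fixed inspection camera on a dark base plate 125x90x12 mm, about 0.13 m tall. Origin under the base. Black camera body, 84 mm long (along stand x) by 50 mm, between two aluminium cheeks, leaning 0.44 rad (25 degrees) so that the lens (about 38 mm across) looks up and towards the stand's -x, roughly to the robot.
- focus (a point): Point in the air on the lens axis, 110 mm in front of the lens (0.216 m above the desk). Its z points away from the lens (up, leaning 0.44 rad to the stand's -x), its x along the camera body's long side. The mount's underside centre belongs here, mount z along this z, mount x along this x or reversed.
- vial: glass sample vial with black screw cap, 22 mm diameter, 56 mm tall, standing behind the caliper (bystander; origin under its centre)
- loupe: closed folding loupe, 33x41x14 mm, right of centre, near the robot (bystander; origin under its centre)
- petri_dish: open petri dish, 60 mm diameter, 12 mm high, behind the caliper (bystander; origin under its centre)
- sample_box: white flat sample box, 52x80x22 mm, on the right of the desk (bystander; origin under its centre)
- tweezers: steel tweezers, 138 mm long, 9 mm high, lying near right (bystander; origin under its centre)
- eraser: eraser in a sleeve, 23x46x13 mm, lying in front of the caliper (bystander; origin under its centre)
Not all that is in view belongs to the job. Of the things shaped like the mount, the brass one is meant. Leave any pink look-alike of the camera_stand alone.

How it is judged:
By the outcome, as a careful person would: the job done as asked, in the order asked, and still so for the second after the job is handed in, while the arm keeps its last pose, push and grip.
It also fails if it takes over 58 s, if anything falls off the work surface, if the arm or the gripper's body presses on something with over 40 N, if the wrist force passes 120 N, or if a joint passes its speed limit or range.

## Robot

A 6-joint arm with a two-finger parallel gripper is mounted at the origin on a cart in front of the work surface, level with it; the furniture and walls round the work are solid. World frame = base frame: x ahead of the robot, y to its left, z up, the work surface at z = 0. Lengths are in m, angles in rad, forces in N, time in s.
With the tool pointing down it reaches from about 0.35 to 0.925 m from the base axis. Payload 6.4 kg.
Tool frame: the origin (TCP) lies at the very end of the fingers, on their centre line; the grasp point (between the pads) lies behind it (bot.grasp_offset is the y of the grasp point in the tool frame, in m); y points along the fingers, z is the direction in which the jaws open and shut, and the axes are right-handed (so a half turn about y gives the same grasp; the last joint's range is limited). The gripper opens to 94 mm and grips with 3 to 60 N. Pads are 16 mm wide; open, the fingers measure 119 mm over their backs; the gripper's body (75 mm by 177 mm) begins 78 mm behind the grasp point.
Start: joints at [1.144, 0.245, 1.558, -0, 1.339, -0.174], TCP at [0.163, 0.629, 0.205] pointing down, gripper open.
Joint ranges: [-3.13, 3.13], [-1.02, 2.26], [0.13, 2.54], [-0.95, 4.09], [0.21, 2.88], [-2.74, 2.74]. Speed limits (rad/s): [2.57, 2.57, 3.14, 3.14, 3.14, 3.14].

## Interface

Orientations are given as a 3x3 rotation matrix whose columns are the frame's x, y, z axes.
In Python, from bench import bot, jaws, kinematics, monitor, get_image, camera_model, close_job gives the robot as it stands. The module is installed in compiled form; this text tells all that it offers. Calls block until the motion is done:
- bot.movep(position, orientation): joint-space move of the TCP to a pose.
- bot.movel(position, rotation=None, velocity=0.15, f_stop=None): straight line of the TCP; rotation=None keeps the orientation; velocity is the mean speed in m/s. With f_stop (N) it stops when the force on the tool has changed by that much, and returns True; else False.
- bot.move_joints(angles): joint-space move.
- jaws.move_gripper(opening, squeeze=None): opening from 0.0 (shut) to 1.0 (fully open); squeeze is the grip in N (None keeps the last); returns when the fingers have stopped.
- bot.wait(seconds).
- kinematics.inverse_kinematics(position, orientation): joint angles nearest the present ones, or None.
- monitor.get_obs(): the state.
- get_image(name): name is "scene" or "top"; returns (picture, depth): 480x640x3 uint8, red, green, blue; 480x640 float32, m along the optical axis (not along the pixel's ray), 0 where there is no reading.
- camera_model(name): a dict with "camera_matrix" (3x3 intrinsics, pixels), "k1" (the pictures are not rectified: a ray, as slopes to the right and down, at radius r is drawn at 1 + k1 r^2 times it, then the intrinsics apply), "cam_to_world" (4x4, takes a point from camera to world coordinates). Camera axes: x right, y up, looking along -z (the intrinsics and any distortion apply to the point x, -y, -z); pixel columns grow to the right and rows downward; lengths in m; the calibration is good to about 2 mm. A picture is of the moment at which its call begins. camera_model takes no time and is no camera call.
A pose or a line that the arm cannot do raises bot.PlanningError and nothing moves.
- close_job(): hands the job in, once; it reports no verdict.
The state is a dict: "clock": time; "qpos": joint angles; "qd": joint speeds; "effort": joint torques, N m; "ee_pos": TCP position; "ee_rot": TCP orientation; "force": force on the tool from outside, world axes, zero at the start; "wrist_torque": the same for the moment, N m; "width": opening from 0.0 (shut) to 1.0 (fully open).
Only numpy, scipy, OpenCV 4.12 (cv2) and the standard library are available. Lean on these libraries where they do the work, as an engineer would, in place of code of your own. Each camera call takes 0.05 s, during which the arm holds its last target.

## Working session

There is one attempt and no reset: what is moved stays moved. The work goes in short steps, each a Python script; the robot and the scene stay as the last script left them, time stands still between calls to the robot, and variables do not carry over. Pictures are saved under pics/ and viewed, and the job is handed in when it is done.

```bash
mkdir -p pics; ls
python3 - <<'E'
from bench import *
from bench import bot, get_image, camera_model, monitor
import cv2,numpy as np
for n in("scene","top"):
    im,d=get_image(n); np.savez(f"{n}0.npz",im=im,d=d)
    cv2.imwrite(f"pics/{n}0.png",im[:,:,::-1])
    m=camera_model(n); print(n,m)
o=monitor.get_obs(); print(o,bot.grasp_offset)
E
```

```text
pics
scene {'camera_matrix': array([[502.86503903,   0.        , 319.45126605],
       [  0.        , 502.86503903, 238.87283931],
       [  0.        ,   0.        ,   1.        ]]), 'k1': 0.04523451873715327, 'cam_to_world': array([[ 0.79558625,  0.39525776, -0.45914466, -0.05721806],
       [-0.60548916,  0.54454969, -0.58038651, -0.71042869],
       [ 0.02062481,  0.73975465,  0.67256054,  1.01439649],
       [ 0.        ,  0.        ,  0.        ,  1.        ]])}
top {'camera_matrix': array([[599.49151178,   0.        , 322.49373822],
       [  0.        , 599.49151178, 228.81448922],
       [  0.        ,   0.        ,   1.        ]]), 'k1': -0.09952965284562747, 'cam_to_world': array([[-0.01585332,  0.98731123, -0.15800382,  0.33235712],
       [-0.99972361, -0.0129081 ,  0.01964904,  0.07368692],
       [ 0.01736019,  0.15827165,  0.98724298,  1.51390957],
       [ 0.        ,  0.        ,  0.        ,  1.        ]])}
{'clock': 0.1, 'qpos': array([ 1.14389776e+00,  2.45754587e-01,  1.55885595e+00, -1.51388792e-05,
        1.33868800e+00, -1.74121871e-01]), 'qd': array([ 0.00043949, -0.00048195, -0.00377359,  0.00012341, -0.00251043,
       -0.00014418]), 'effort': array([-7.24431357e-04, -4.16920280e+01, -3.15525520e+01,  6.86562527e-02,
        3.10246996e-02, -3.42625162e-05]), 'ee_pos': array([0.16235175, 0.62885505, 0.20446836]), 'ee_rot': array([[ 9.68222498e-01, -6.92909048e-04,  2.50089413e-01],
       [-2.50090215e-01, -1.55888609e-03,  9.68221284e-01],
       [-2.81028381e-04, -9.99998545e-01, -1.68263836e-03]]), 'force': array([-0.40391969,  0.10037896,  0.22525859]), 'wrist_torque': array([ 0.00913337,  0.02352784, -0.04480369]), 'width': 1.000677102391619} -0.0188
```

View pics/scene0.png

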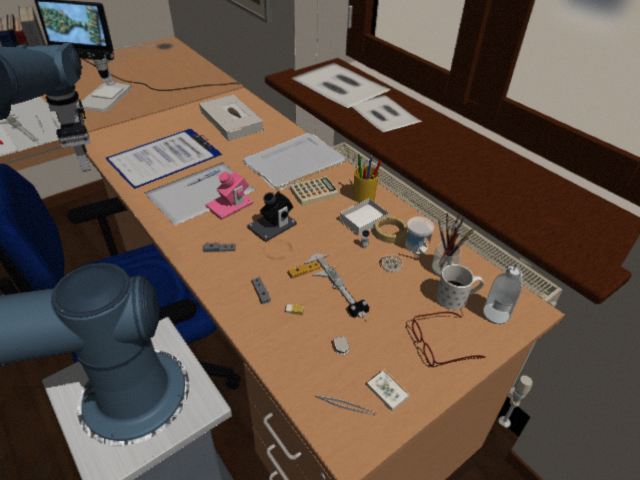

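View pics/top0.png

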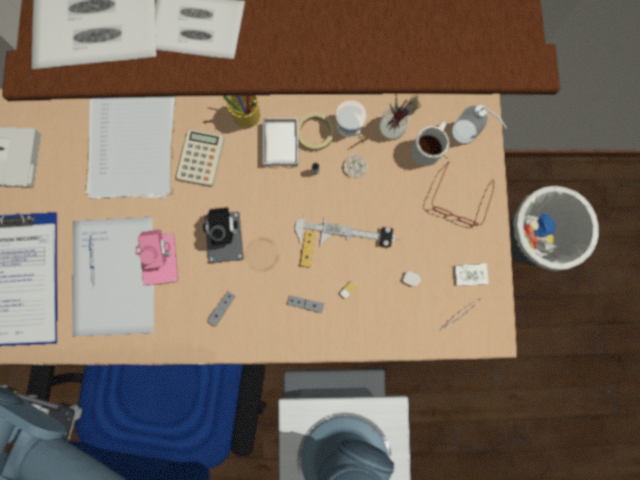

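Look-alikes of the mount in the top view are brass (308,248), grey (222,308) and grey (305,304); brass is the one meant. For the camera stand they are black (222,235) and pink (155,257); black is the one. I'll check the choice in close crops.

Run:
```python
import cv2
t=cv2.imread("pics/top0.png"); s=cv2.imread("pics/scene0.png")
a=cv2.resize(t[200:280,280:400],None,fx=6,fy=6,interpolation=cv2.INTER_CUBIC); cv2.imwrite("pics/c1.png",a)
a=cv2.resize(t[200:270,195:285],None,fx=8,fy=8,interpolation=cv2.INTER_CUBIC); cv2.imwrite("pics/c2.png",a)
a=cv2.resize(s[180:330,240:380],None,fx=4,fy=4,interpolation=cv2.INTER_CUBIC); cv2.imwrite("pics/c3.png",a)
```

```text
(no output)
```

View pics/c1.png

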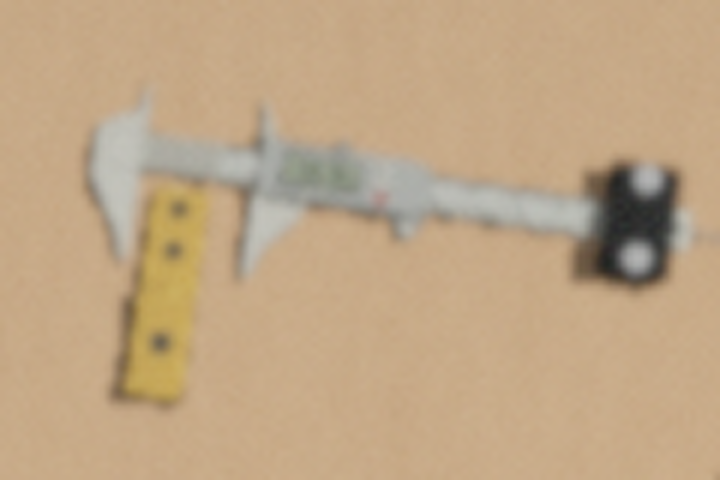

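View pics/c2.png

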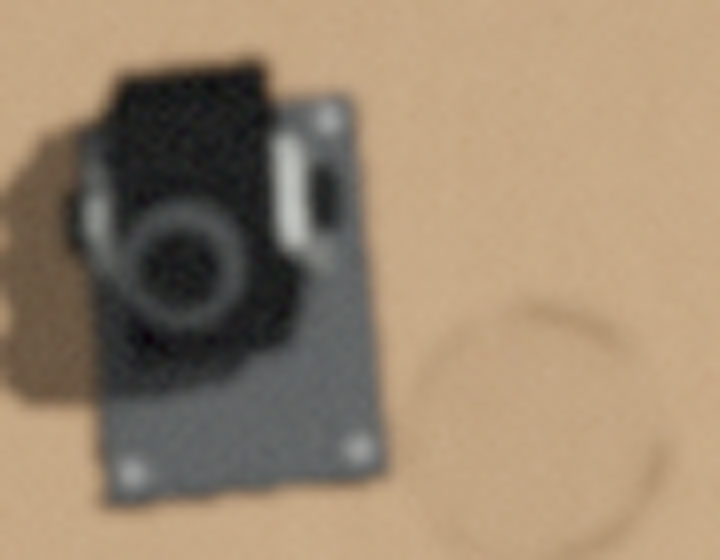

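View pics/c3.png

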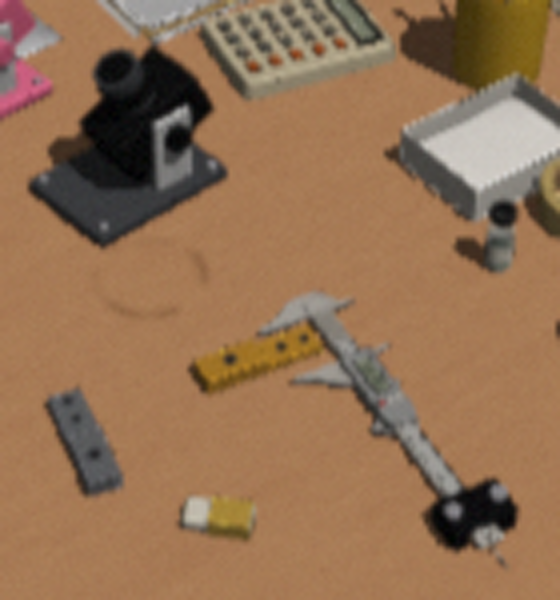

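The brass mount lies between the jaws with its dark holes showing, which confirms the choice. The black stand has its lens at about top (218,233). Next I'll measure poses.

```bash
cat > h.py <<'E'
import numpy as np,cv2
from bench import bot, jaws, kinematics, monitor, get_image, camera_model, close_job
def ray(n,uv):
    m=camera_model(n);K=m["camera_matrix"];uv=np.atleast_2d(uv).astype(float)
    p=(uv-K[:2,2])/K[0,0]; q=p.copy()
    for _ in range(20): q=p/(1+m["k1"]*(q**2).sum(1,keepdims=True))
    T=m["cam_to_world"]; d=np.c_[q[:,0],-q[:,1],-np.ones(len(q))]@T[:3,:3].T
    return T[:3,3],d
def onz(n,uv,z):
    o,d=ray(n,uv); return o+d*((z-o[2])/d[:,2])[:,None]
def proj(n,X):
    m=camera_model(n);T=m["cam_to_world"];X=np.atleast_2d(X)
    c=(X-T[:3,3])@T[:3,:3]; q=np.c_[c[:,0],-c[:,1]]/-c[:,2:]
    q=q*(1+m["k1"]*(q**2).sum(1,keepdims=True)); K=m["camera_matrix"]
    return q*K[0,0]+K[:2,2]
def tri(uvs):
    A=0;b=0
    for n,uv in uvs.items():
        o,d=ray(n,uv);d=d[0]/np.linalg.norm(d);P=np.eye(3)-np.outer(d,d);A=A+P;b=b+P@o
    X=np.linalg.solve(A,b); return X,{n:proj(n,X)[0]-uv for n,uv in uvs.items()}
def brass(n,im,box):
    hsv=cv2.cvtColor(im,cv2.COLOR_RGB2HSV)
    m=((hsv[...,0]>17)&(hsv[...,0]<32)&(hsv[...,1]>130)&(hsv[...,2]>90)).astype(np.uint8)
    k=np.zeros_like(m);x0,y0,x1,y1=box;k[y0:y1,x0:x1]=m[y0:y1,x0:x1]
    k=cv2.morphologyEx(k,cv2.MORPH_CLOSE,np.ones((5,5),np.uint8))
    cs,_=cv2.findContours(k,cv2.RETR_EXTERNAL,cv2.CHAIN_APPROX_NONE)
    return max(cs,key=cv2.contourArea)[:,0,:] if cs else None
E
python3 - <<'E'
from h import *
T=np.load("top0.npz")["im"];S=np.load("scene0.npz")["im"]
c=brass("top",T,(290,225,330,275))
w=onz("top",c,0.012)
r=cv2.minAreaRect((w[:,:2]*1000).astype(np.float32));print("brass top",r,len(c))
print(c.min(0),c.max(0))
u=np.array([[280+x/6,200+y/6] for x,y in [(179,208),(173,250),(160,343)]]);print("holes",onz("top",u[:2],.008),onz("top",u[2:],.014))
c=brass("scene",S,(280,250,335,285));w=onz("scene",c,0.012)
print("brass scene",cv2.minAreaRect((w[:,:2]*1000).astype(np.float32)))
u=np.array([[240+x/4,180+y/4] for x,y in [(304,338),(281,346),(231,359)]]);print("holes scene",onz("scene",u[:2],.008),onz("scene",u[2:],.014))
# caliper points (crop1): beam tail screws etc.
def C1(x,y):return [280+(x+.5)/6-.5,200+(y+.5)/6-.5]
print("block screws",onz("top",[C1(647,181),C1(636,257)],.025))
print("beam upper edge",onz("top",[C1(150,135),C1(595,193)],.008),"lower",onz("top",[C1(150,168),C1(590,232)],.008))
print("housing corners",onz("top",[C1(272,145),C1(428,165),C1(262,190),C1(420,212)],.013))
print("fixedjaw face/ moving",onz("top",[C1(138,185),C1(122,262),C1(250,205),C1(240,275)],.007))
def C2(x,y):return [195+(x+.5)/8-.5,200+(y+.5)/8-.5]
print("plate",onz("top",[C2(351,97),C2(382,470),C2(108,500)],.012))
print("plate screws",onz("top",[C2(328,120),C2(358,447),C2(132,472)],.012))
print("lens",onz("top",[C2(183,262)],.1163))
def C3(x,y):return [240+(x+.5)/4-.5,180+(y+.5)/4-.5]
print("lens scene",onz("scene",[C3(120,68)],.1163), tri({"top":C2(183,262),"scene":C3(120,68)}))
E
python3 -c "
import cv2
s=cv2.imread('pics/scene0.png');cv2.imwrite('pics/c4.png',cv2.resize(s[185:245,240:305],None,fx=9,fy=9,interpolation=cv2.INTER_CUBIC))"
```

```text
brass top ((521.5248413085938, 84.56778717041016), (21.999835968017578, 84.8102798461914), 81.7188491821289) 77
[301 233] [313 266]
holes [[0.55874119 0.07610886 0.008     ]
 [0.54083239 0.07886899 0.008     ]] [[0.50072991 0.08478393 0.014     ]]
brass scene ((519.2449951171875, 82.7259750366211), (31.966501235961914, 86.29457092285156), 80.582763671875)
holes scene [[0.55696986 0.07836239 0.008     ]
 [0.53919205 0.08156135 0.008     ]] [[0.50021173 0.0870947  0.014     ]]
block screws [[ 0.56611891 -0.1197103   0.025     ]
 [ 0.53394661 -0.11402389  0.025     ]]
beam upper edge [[ 0.59133529  0.08907735  0.008     ]
 [ 0.56391951 -0.0995657   0.008     ]] lower [[ 0.57713885  0.08923478  0.008     ]
 [ 0.54721634 -0.0969266   0.008     ]]
housing corners [[ 0.58551506  0.0374541   0.013     ]
 [ 0.57607956 -0.02845126  0.013     ]
 [ 0.56629532  0.04199673  0.013     ]
 [ 0.55601238 -0.0245981   0.013     ]]
fixedjaw face/ moving [[0.57006628 0.09441268 0.007     ]
 [0.53722055 0.10152324 0.007     ]
 [0.56086444 0.04705918 0.007     ]
 [0.53101155 0.05174875 0.007     ]]
plate [[0.6197278  0.25730747 0.012     ]
 [0.50018427 0.24681792 0.012     ]
 [0.49175918 0.33316212 0.012     ]]
plate screws [[0.61237516 0.26458763 0.012     ]
 [0.50756095 0.25441469 0.012     ]
 [0.50052549 0.32568532 0.012     ]]
lens [[0.55092195 0.29387258 0.1163    ]]
lens scene [[0.54917117 0.29551372 0.1163    ]] (array([0.54978997, 0.29430494, 0.11696247]), {'top': array([-0.23201682,  0.43393434]), 'scene': array([ 0.39607297, -0.050856  ])})
```

View pics/c4.png

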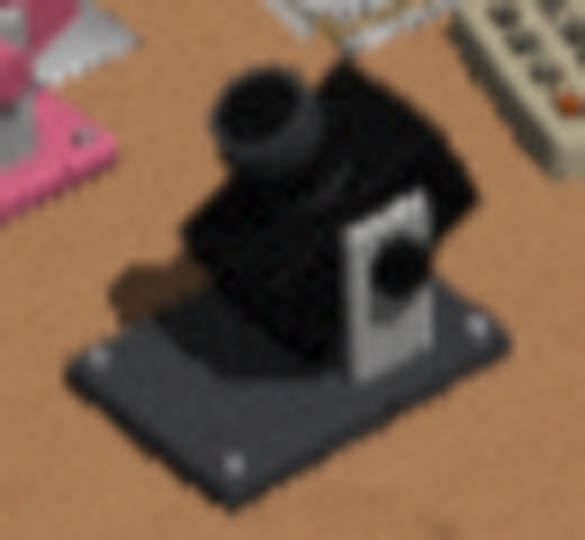

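Poses agree with the given sizes: fixed jaw about 5 mm from the mount, jaw opening about 0.048, focus z 0.216. First I'll plan the IK for all poses.

```bash
cat >> h.py <<'E'
YC=-0.148
xh=np.array([np.cos(YC),np.sin(YC),0]);yh=np.array([-np.sin(YC),np.cos(YC),0])
def R(y,z):
    y=np.array(y,float);y/=np.linalg.norm(y);z=np.array(z,float);z-=y*(z@y);z/=np.linalg.norm(z)
    return np.column_stack([np.cross(y,z),y,z])
RM=R([0,0,-1],yh)     # grip mount
RS=R([0,0,-1],-xh)    # grip slider; sign checked below
GM=np.array([.4975,.0888,0]); GS=np.array([.5705,.0033,0])
YS=0.095; LENS=np.array([.550,.2948,.1163])
def focus(lens=None,ys=YS,th=.44):
    lens=LENS if lens is None else lens
    sx=np.array([np.cos(ys),np.sin(ys),0]);z=np.array([-np.sin(th)*sx[0],-np.sin(th)*sx[1],np.cos(th)])
    y=np.array([-sx[1],sx[0],0]);return lens+.11*z,np.column_stack([np.cross(y,z),y,z])
E
python3 - <<'E'
from h import *
ik=lambda p,r:(lambda q:None if q is None else np.round(q,2))(kinematics.inverse_kinematics(p,r))
for z in(.1,.003): print("M",ik(GM+[0,0,z],RM))
for s in(1,-1):print("S",s,[ik(GS+[0,0,z],R([0,0,-1],s*xh)) for z in(.08,.003)])
f,F=focus();print(f,F)
for s in(1,-1):print("F",[ik(f+F@[-.024,0,.003],R(-F[:,2],s*F[:,1]))])
# scene-plate screws and yaw
def C4(x,y):return [240+(x+.5)/9-.5,185+(y+.5)/9-.5]
print(onz("scene",[C4(478,325),C4(234,464),C4(99,357)],.012), onz("scene",[C4(262,110)],.1163))
E
```

```text
M [-0.05  0.03  2.   -0.    1.11 -1.47]
M [-0.05  0.2   2.03 -0.    0.91 -1.47]
S 1 [array([-0.19,  0.21,  1.85, -0.  ,  1.09, -0.04]), array([-0.19,  0.33,  1.86, -0.  ,  0.94, -0.04])]
S -1 [None, None]
[0.50335793 0.29035562 0.21582268] [[ 0.90067204 -0.09485717 -0.42401886]
 [ 0.08582218  0.99549089 -0.04040341]
 [ 0.42593947  0.          0.90475166]]
F [array([ 0.4 , -0.21,  2.06, -0.17,  0.87, -1.18])]
F [array([ 0.4 , -0.21,  2.06, -0.17,  0.87,  1.96])]
[[0.61078278 0.26943952 0.012     ]
 [0.50486026 0.25838157 0.012     ]
 [0.4973628  0.33070742 0.012     ]] [[0.54651384 0.29652442 0.1163    ]]
```

Run:
```python
from h import *
o=lambda:monitor.get_obs()
print(o()["clock"])
bot.movep(GM+[0,0,.2],RM)
jaws.move_gripper(.5,8)
print(o()["clock"],o()["width"])
bot.movel(GM+[0,0,.004],velocity=.2,f_stop=6)
print(o()["clock"],o()["ee_pos"],o()["force"])
jaws.move_gripper(.0,5)
s=o();print(s["clock"],s["width"]*94,s["force"],s["ee_pos"])
im,d=get_image("scene");cv2.imwrite("pics/s1.png",cv2.resize(im[200:330,250:400],None,fx=4,fy=4)[:,:,::-1])
```

```text
0.1
3.2333 0.5008851094345572
4.3667 [0.4985112  0.08876804 0.00503585] [0.95890672 0.08636599 0.29215212]
4.85 24.329507224653547 [-1.42995407 -0.56803857  3.86945117] [0.49792883 0.08862709 0.00457295]
```

View pics/s1.png

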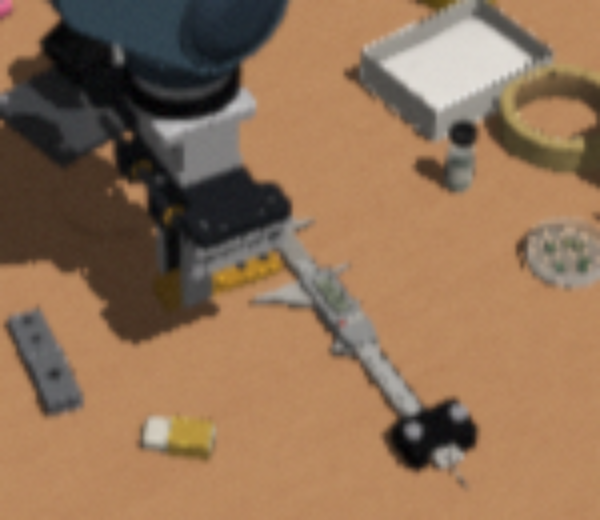

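Gripped, width 24.3 mm. The grip is across the thick end, clear of the jaws. Next I'll slide the mount to the fixed jaw, release, retreat and look.

Run:
```python
from h import *
o=lambda:monitor.get_obs()
p=o()["ee_pos"]; f0=o()["force"]
r=bot.movel(p+.010*yh,velocity=.012,f_stop=3.0)
s=o();print(r,s["clock"],s["ee_pos"],(s["ee_pos"]-p)@yh,s["force"]-f0,s["width"]*94)
np.save("push.npy",s["ee_pos"])
jaws.move_gripper(.5); s=o();print(s["ee_pos"],s["force"])
np.save("push2.npy",s["ee_pos"])
bot.movel(s["ee_pos"]+[0,0,.07],velocity=.2)
bot.movep(GS+[0,0,.09],R([0,0,-1],xh))
print(o()["clock"])
for n in("scene","top"):
    im,d=get_image(n); np.savez(f"{n}1.npz",im=im,d=d)
cv2.imwrite("pics/s2.png",cv2.resize(np.load("scene1.npz")["im"][210:330,250:400],None,fx=5,fy=5)[:,:,::-1])
cv2.imwrite("pics/t2.png",cv2.resize(np.load("top1.npz")["im"][200:300,260:400],None,fx=5,fy=5)[:,:,::-1])
```

```text
True 5.4917 [0.49903044 0.09517599 0.00458881] 0.006618156138013492 [ 0.6318885   0.94934214 -0.34906815] 24.250116127916066
[0.4991205  0.09458348 0.00468798] [-0.20804894 -0.64470944 -0.26543675]
7.825
```

View pics/s2.png

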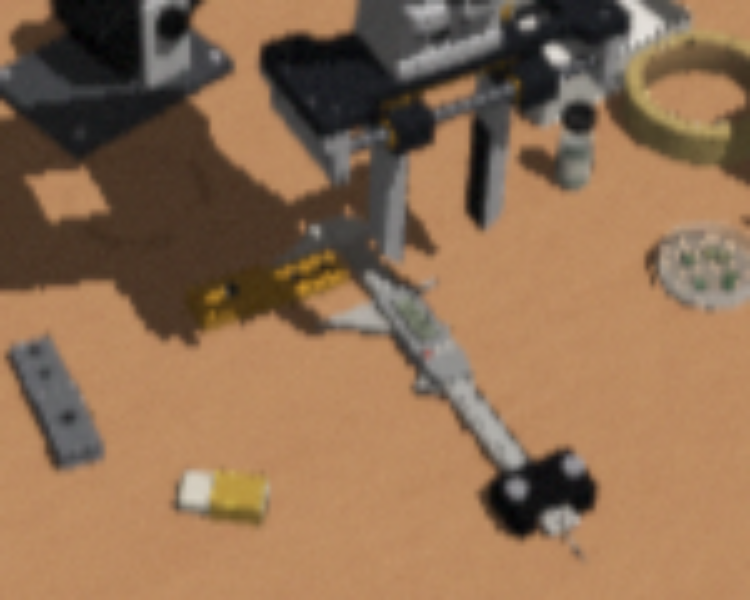

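View pics/t2.png

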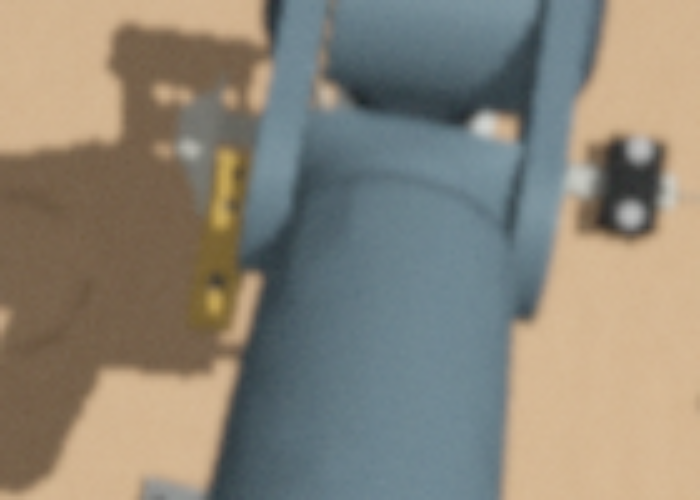

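The mount now lies along the fixed jaw and the gripper hovers over the slider. Next I'll grip the slider lightly and close it.

Run:
```python
from h import *
o=lambda:monitor.get_obs()
RR=R([0,0,-1],xh)
jaws.move_gripper(.48,5)
print(bot.movel(GS+[0,0,.004],velocity=.12,f_stop=6))
jaws.move_gripper(0,5)
s=o();print(s["clock"],s["width"]*94,s["force"],s["force"]@xh,s["force"]@yh,s["ee_pos"])
```

```text
False
9.5083 23.77627434915629 [-5.61993906 -0.41169312  5.79087719] -5.497793367972861 -1.2359103418071218 [0.56944786 0.00350197 0.00420221]
```

Run:
```python
from h import *
o=lambda:monitor.get_obs()
p0=o()["ee_pos"]
for k in range(3):
    s=o();f=s["force"]@xh
    if abs(f)<1.2:break
    bot.movel(s["ee_pos"]+xh*np.clip(f*.0002,-.0015,.0015),velocity=.02)
    s=o();print(s["clock"],s["force"],s["force"]@xh,s["ee_pos"],s["width"]*94)
jaws.move_gripper(0,12)
s=o();print("sq",s["clock"],s["force"],s["force"]@xh,s["force"]@yh,s["ee_pos"],s["width"]*94)
r=bot.movel(s["ee_pos"]+.015*yh,velocity=.02,f_stop=4)
s2=o();print(r,s2["clock"],(s2["ee_pos"]-s["ee_pos"])@yh,s2["force"],s2["force"]@yh-s["force"]@yh,s2["width"]*94)
```

```text
9.7667 [ 2.22730274 -0.84599307 -3.10204132] 2.327704200606159 [0.56927412 0.00349117 0.00443926] 24.28397929124164
10.0167 [-1.73913789  0.49804819  0.99789921] -1.793567925252983 [0.56936537 0.00348234 0.0043594 ] 24.227635955787285
10.2667 [ 1.8390273  -0.10542518 -0.95743592] 1.8344690397668204 [0.56931255 0.00349645 0.00442061] 23.822925970229665
sq 10.4833 [ 2.29997615  0.61564325 -1.18548535] 2.184049824220911 0.948068179374613 [0.56931452 0.0034929  0.00442945] 23.79359209509925
False 11.3833 0.015181459142477996 [ 4.75206008 -0.05685603 -3.06640939] -0.30356249100333665 23.631495005649235
```

Run:
```python
from h import *
o=lambda:monitor.get_obs()
s=o()
r=bot.movel(s["ee_pos"]+.018*yh,velocity=.015,f_stop=5)
s2=o();print(r,s2["clock"],(s2["ee_pos"]-s["ee_pos"])@yh,s2["ee_pos"],s2["force"]@xh,s2["force"]@yh,s["force"]@yh,s2["width"]*94)
bot.wait(.2);s2=o();print(s2["force"]@xh,s2["force"]@yh,s2["ee_pos"])
im,d=get_image("scene");cv2.imwrite("pics/s3.png",cv2.resize(im[220:320,270:390],None,fx=6,fy=6,interpolation=cv2.INTER_CUBIC)[:,:,::-1])
```

```text
True 12.1333 0.009597125975987946 [0.57339656 0.02793677 0.00434123] 0.1264276567922935 -1.4939714040644876 0.6445056883712763 24.46999537886768
-3.2632050813482776 -1.3136380135051149 [0.57342297 0.02793627 0.00427335]
```

View pics/s3.png

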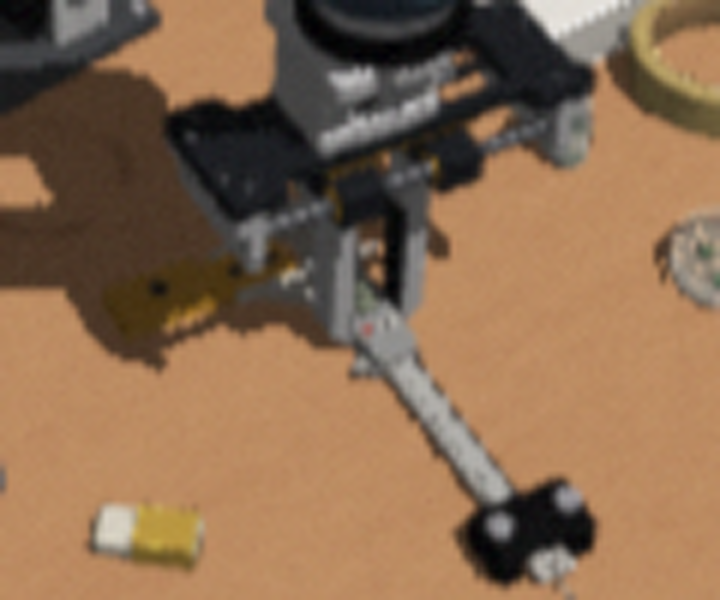

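The moving jaw is up to the mount, after about 24.8 mm of travel against an expected 24. I'll confirm with a firm push.

Run:
```python
from h import *
o=lambda:monitor.get_obs()
s=o()
r=bot.movel(s["ee_pos"]+.004*yh,velocity=.01,f_stop=6)
s2=o();print(r,s2["clock"],(s2["ee_pos"]-s["ee_pos"])@yh,s2["force"]@xh,s2["force"]@yh,s["force"]@yh,s2["force"])
bot.wait(.2);s2=o();print(s2["force"]@xh,s2["force"]@yh,s2["ee_pos"])
```

```text
True 12.65 1.7856084670857876e-05 -0.7046610771645941 -1.5353819911259454 -1.3973157250749682 [-0.92336558 -1.41468763  3.76921405]
-1.0160940456734835 -0.3206626328201505 [0.57339948 0.02792527 0.00428743]
```

No further travel at a 6 N push, so it bears firmly. Next I'll release, go to the mount and look from the top.

Run:
```python
from h import *
o=lambda:monitor.get_obs()
jaws.move_gripper(.48)
p=o()["ee_pos"]
bot.movel(p+[0,0,.08],velocity=.15)
G=np.load("push2.npy")
bot.movep([.40,-.20,.25],RM)
print(o()["clock"])
for n in("scene","top"):
    im,d=get_image(n); np.savez(f"{n}2.npz",im=im,d=d)
cv2.imwrite("pics/s4.png",cv2.resize(np.load("scene2.npz")["im"][220:320,270:390],None,fx=6,fy=6,interpolation=cv2.INTER_CUBIC)[:,:,::-1])
cv2.imwrite("pics/t4.png",cv2.resize(np.load("top2.npz")["im"][200:280,280:400],None,fx=6,fy=6,interpolation=cv2.INTER_CUBIC)[:,:,::-1])
T=np.load("top2.npz")["im"];S=np.load("scene2.npz")["im"]
for n,im,b in(("top",T,(290,225,330,275)),("scene",S,(270,240,335,290))):
    c=brass(n,im,b)
    if c is None: print(n,"none");continue
    w=onz(n,c,.012);print(n,cv2.minAreaRect((w[:,:2]*1000).astype(np.float32)))
print(np.load("push.npy"),np.load("push2.npy"))
```

```text
15.9333
top ((521.4011840820312, 90.9183578491211), (21.585262298583984, 80.72118377685547), 76.85090637207031)
scene ((520.1397705078125, 90.07344055175781), (33.85630798339844, 87.93315124511719), 81.99711608886719)
[0.49903044 0.09517599 0.00458881] [0.4991205  0.09458348 0.00468798]
```

View pics/s4.png

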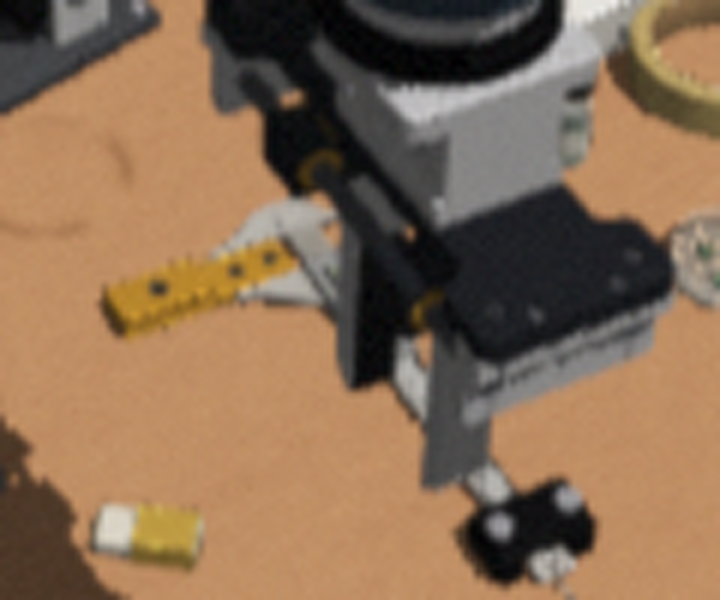

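View pics/t4.png

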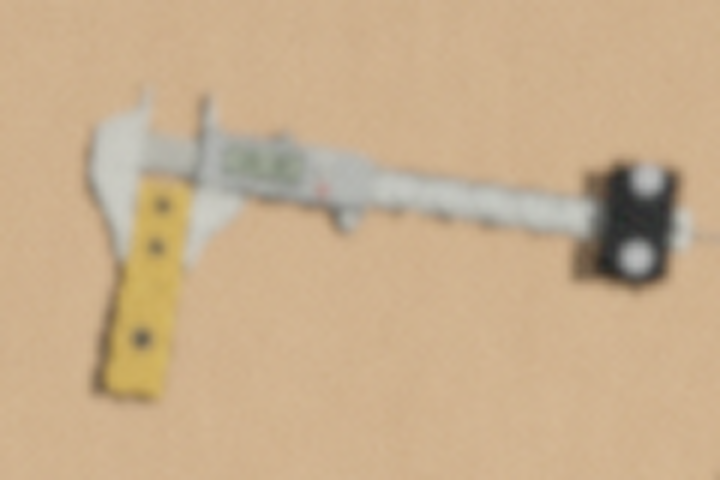

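```bash
cat >> h.py <<'E'
def dark(im,uv,r=3):
    # darkness centroid in small window
    g=cv2.cvtColor(im,cv2.COLOR_RGB2GRAY).astype(float);u,v=np.array(uv,float)
    for _ in range(4):
        x0,y0=int(round(u)),int(round(v));w=g[y0-r:y0+r+1,x0-r:x0+r+1]
        yy,xx=np.mgrid[-r:r+1,-r:r+1];k=np.hypot(xx,yy)<=r
        b=np.median(w[k]);d=np.clip(b*.93-w,0,None)*k
        u,v=x0+(d*xx).sum()/d.sum(),y0+(d*yy).sum()/d.sum()
    return np.array([u,v])
E
python3 - <<'E'
from h import *
C=lambda l,x0,y0,k:[[x0+x/k,y0+y/k] for x,y in l]
S={("top",0):C([(179,208),(173,250),(160,343)],280,200,6),("top",2):C([(162,205),(156,246),(141,338)],280,200,6),("top",1):C([(217,283)],260,200,5),
("scene",0):C([(304,338),(281,346),(231,359)],240,180,4),("scene",2):C([(268,258),(236,271),(158,288)],270,220,6),("scene",1):C([(233,290)],250,210,5)}
for (n,i),l in S.items():
    im=np.load(f"{n}{i}.npz")["im"]; u=np.array([dark(im,p) for p in l])
    z=[.008,.008,.014][-len(l):]
    w=np.array([onz(n,a,b)[0] for a,b in zip(u,z)])
    print(n,i,u.round(2).tolist(),(w[:,:2]*1000).round(1).tolist(), np.arctan2(*(w[0]-w[-1])[[1,0]]) if len(l)>1 else "")
E
```

```text
top 0 [[309.35, 234.4], [308.4, 241.3], [306.23, 256.67]] [[559.4, 77.3], [541.8, 80.0], [502.0, 85.9]] -0.14765135160776194
top 2 [[306.59, 233.82], [305.57, 240.72], [303.14, 255.99]] [[561.0, 84.3], [543.4, 87.1], [503.8, 93.6]] -0.1610918822749604
top 1 [[303.02, 255.53]] [[505.0, 93.9]] 
scene 0 [[316.16, 263.58], [309.84, 266.2], [297.02, 269.36]] [[559.5, 81.0], [539.0, 83.2], [499.5, 89.5]] -0.1406628520768851
scene 2 [[317.01, 261.29], [308.85, 264.68], [295.99, 267.61]] [[567.0, 86.9], [540.3, 89.7], [501.1, 96.7]] -0.14822747026130048
scene 1 [[296.29, 267.38]] [[502.3, 96.9]]
```

Run:
```python
from h import *
im=np.load("top2.npz")["im"].astype(np.float32)
S=(im[...,0]-im[...,2])  # brass: large R-B
ax=np.array([np.cos(-.158),np.sin(-.158)]);nv=np.array([-ax[1],ax[0]])
c=np.array([.5038,.0936])
for z in(0,.008,.014):
    t=np.arange(-40,80,.5)/1000; pr=[]
    for w in np.arange(-7,7.1,1)/1000:
        P=np.c_[c+np.outer(t,ax)+w*nv,np.full(len(t),z)]
        u=proj("top",P).astype(np.float32); pr.append(cv2.remap(S,u[:,:1],u[:,1:],cv2.INTER_LINEAR)[:,0])
    p=np.mean(pr,0); hi=np.median(p[(t>0)&(t<.05)]); lo1=p[:12].mean();lo2=np.median(p[-16:])
    e1=t[np.argmax(p>(hi+lo1)/2)]; e2=t[len(p)-1-np.argmax(p[::-1]>(hi+lo2)/2)]
    print(z,"hi",hi,lo1,lo2,"near",e1,"far",e2); 
    if z==.008: print(p[::4].round(0))
im=np.load("scene2.npz")["im"]
```

```text
0 hi 106.791084 64.23292 16.466179 near -0.022 far 0.07
0.008 hi 106.85586 64.27695 12.524967 near -0.0225 far 0.069
[ 64.  64.  64.  64.  64.  63.  63.  66.  76.  92. 104. 109. 110. 110.
 110. 109. 107. 102.  92.  78.  69.  71.  82.  94. 104. 108. 109. 109.
 109. 108. 108. 107. 107. 109. 109. 110. 109. 105.  96.  88.  83.  87.
  96. 103. 107. 107. 104.  97.  90.  85.  88.  94.  93.  85.  71.  53.
  33.  18.  12.  11.]
0.014 hi 106.986786 64.30792 11.319889 near -0.023 far 0.068
```

Run:
```python
from h import *
o=lambda:monitor.get_obs()
yc=-.157;Y=[-np.sin(yc),np.cos(yc),0];RG=R([0,0,-1],Y)
G=np.array([.5015,.0948,0])
jaws.move_gripper(.42,4)
bot.movep(G+[0,0,.12],RG)
print(bot.movel(G+[0,0,.004],velocity=.1,f_stop=6))
s=o();print(s["clock"],s["ee_pos"],s["force"]@Y)
jaws.move_gripper(0,4)
bot.wait(.1);s=o();print(s["clock"],s["width"]*94,s["force"]@Y,s["ee_pos"])
jaws.move_gripper(0,25)
s=o();print(s["clock"],s["width"]*94,s["force"]@Y,s["ee_pos"]);np.savez("grip.npz",p=s["ee_pos"],R=s["ee_rot"])
im,d=get_image("scene");cv2.imwrite("pics/s5.png",cv2.resize(im[220:320,270:390],None,fx=6,fy=6,interpolation=cv2.INTER_CUBIC)[:,:,::-1])
```

```text
False
18.95 [0.50218169 0.09478034 0.00468854] -0.28380567478215807
19.4417 24.102037535198058 -1.8168737640093664 [0.50174249 0.09460757 0.00440808]
19.6583 23.9464820048047 -2.192069838613823 [0.50173895 0.09460648 0.00442954]
```

View pics/s5.png

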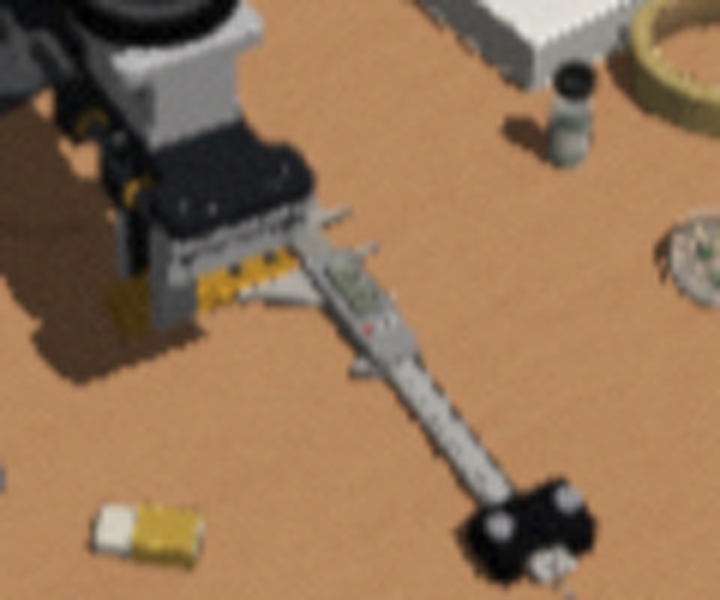

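Grip is good: width 24 mm, side load about 2 N towards the fixed jaw. Next I'll lift straight up and check the slider.

Run:
```python
from h import *
o=lambda:monitor.get_obs()
s=o()
bot.movel(s["ee_pos"]+[0,0,.03],velocity=.06)
bot.movel(s["ee_pos"]+[0,0,.24],velocity=.2)
f,F=focus(np.array([.5496,.2944,.1163]))
print(o()["clock"],o()["width"]*94,o()["force"])
gm=-.0240
g=np.load("grip.npz")
RT=R(-F[:,2],F[:,1]); tgt=f+F@[gm,0,g["p"][2]]
print(tgt)
pre=tgt+F[:,2]*.06+[-.03,0,.03]
bot.movep(pre,RT)
for n in("scene","top"):
    im,d=get_image(n); np.savez(f"{n}3.npz",im=im,d=d)
bot.movel(tgt,velocity=.1)
s=o();print(s["clock"],s["ee_pos"]-tgt,np.abs(s["ee_rot"]-RT).max(),s["width"]*94)
for n in("scene","top"):
    im,d=get_image(n); np.savez(f"{n}4.npz",im=im,d=d)
im=np.load("scene4.npz")["im"]
cv2.imwrite("pics/s6.png",cv2.resize(im[130:330,200:400],None,fx=3,fy=3,interpolation=cv2.INTER_CUBIC)[:,:,::-1])
cv2.imwrite("pics/t6.png",cv2.resize(np.load("top4.npz")["im"][180:290,190:400],None,fx=3.6,fy=3.6,interpolation=cv2.INTER_CUBIC)[:,:,::-1])
```

```text
21.5667 23.81168590631177 [ 0.57058643  0.56284233 -1.41836198]
[0.47946359 0.28771692 0.20960777]
23.6917 [0.00020428 0.00021607 0.00078097] 0.001061456693632723 23.518805607622163
```

View pics/s6.png

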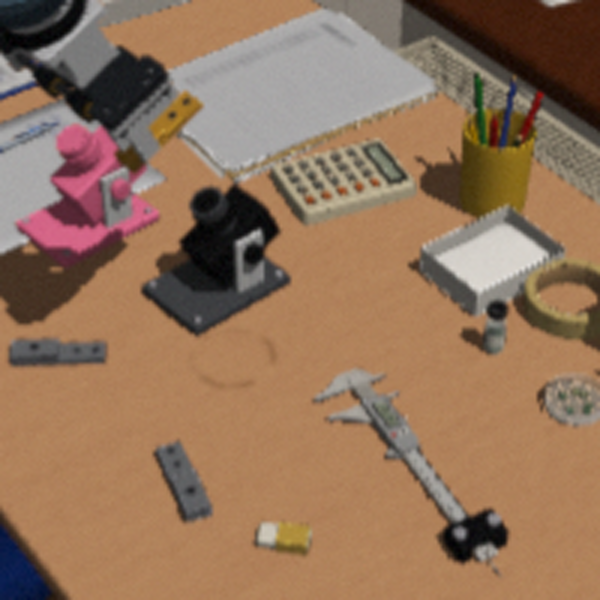

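View pics/t6.png

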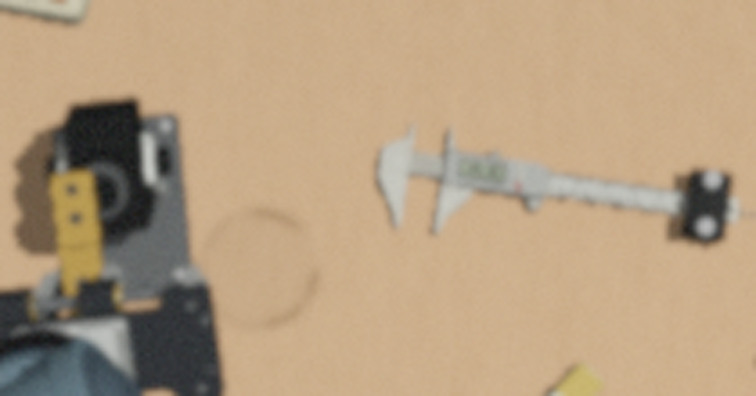

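The slider stands alone with its jaws apart as before, and the mount is held over the lens. Next I'll check numerically for slider drift and the mount pose from the holes and lens in both views.

Run:
```python
from h import *
g=lambda n,i:cv2.cvtColor(np.load(f"{n}{i}.npz")["im"],cv2.COLOR_RGB2GRAY).astype(np.float32)
def ecc(a,b,x0,y0,x1,y1):
    W=np.eye(2,3,dtype=np.float32)
    c,W=cv2.findTransformECC(a[y0:y1,x0:x1],b[y0:y1,x0:x1],W,cv2.MOTION_TRANSLATION,(3,100,1e-6),None,3);return c,W[:,2]
a,b=g("top",2),g("top",4)
print("slider",ecc(a,b,316,219,346,242),"block ref",ecc(a,b,375,222,400,252),"fixed jaw tip",ecc(a,b,293,212,304,232))
for n,i in(("top",4),("scene",4)):
    pass
# hole picks
C=lambda x,y,x0,y0,k:[x0+(x+.5)/k-.5,y0+(y+.5)/k-.5]
H={"top":[C(71,190,190,180,3.6),C(75,218,190,180,3.6)],"scene":[C(184,101,200,130,3),C(168,120,200,130,3)]}
f,F=focus(np.array([.5496,.2944,.1163]))
s=monitor.get_obs()
for k,mx in((0,.0348),(1,.017)):
    X=f+F@[mx,0,.008]
    uv={n:dark(np.load(f"{n}4.npz")["im"],H[n][k],2) for n in H}
    t,r=tri(uv); print(k,uv,"raw picks",H["top"][k],H["scene"][k]);print(" exp",X,"tri",t,"res",r)
    for n,off in(("top",[-.0012,.0007,0]),("scene",[.0015,-.0019,0])): 
        w=onz(n,uv[n],X[2])[0]+off; print("  ",n,(w-X)*1000)
for n in("scene","top"):
    im=np.load(f"{n}4.npz")["im"]
    b=(200,150,280,200) if n=="scene" else (190,215,235,270)
    cv2.imwrite(f"pics/h{n}.png",cv2.resize(im[b[1]:b[3],b[0]:b[2]],None,fx=9,fy=9,interpolation=cv2.INTER_CUBIC)[:,:,::-1])
```

```text
slider (0.9443974426790247, array([0.1307962 , 0.00879359], dtype=float32)) block ref (0.9998457966900506, array([-0.0104763 , -0.01222123], dtype=float32)) fixed jaw tip (0.993569965044222, array([0.02799972, 0.04254006], dtype=float32))
0 {'top': array([209.45733788, 232.2298066 ]), 'scene': array([261.50606502, 163.44541485])} raw picks [209.36111111111111, 232.41666666666666] [261.0, 163.33333333333334]
 exp [0.53090916 0.29261901 0.23788339] tri [0.53014481 0.29244539 0.24044832] res {'top': array([-0.43365879,  0.81690981]), 'scene': array([ 0.72658574, -0.08739858])}
   top [0.2029449  0.05363922 0.        ]
   scene [8.42062674e-01 2.03515843e+00 1.11022302e-13]
1 {'top': array([210.51803752, 240.15728716]), 'scene': array([256.86120749, 167.888966  ])} raw picks [210.47222222222223, 240.19444444444446] [255.66666666666669, 169.66666666666666]
 exp [0.5148772  0.29109137 0.23030167] tri [0.51395777 0.29117123 0.23305313] res {'top': array([-0.42835053,  0.81537084]), 'scene': array([ 0.72879826, -0.08443957])}
   top [ 3.97122261e-02  3.40358673e-01 -1.11022302e-13]
   scene [0.76462655 2.50862179 0.        ]
```

View pics/hscene.png

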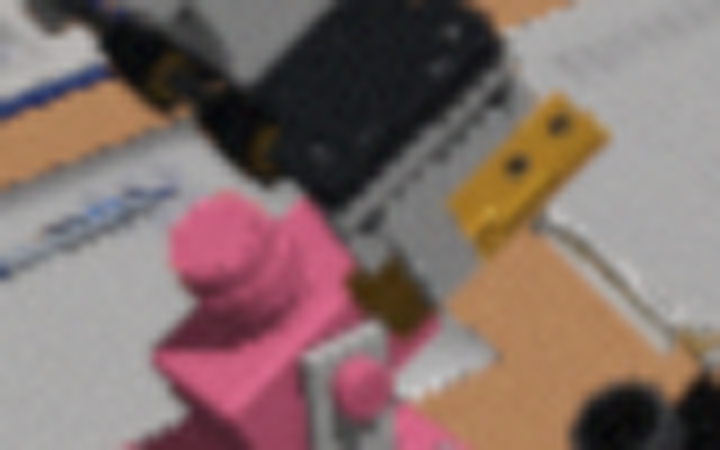

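View pics/htop.png

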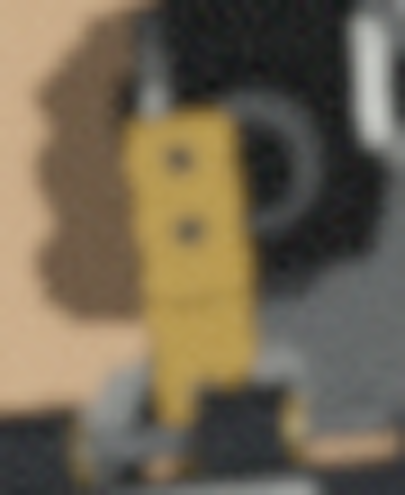

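```bash
python3 - <<'E'
from h import *
s=monitor.get_obs(); print(s["clock"],s["ee_pos"],s["qd"].round(4).max())
L=lambda n,i:np.load(f"{n}{i}.npz")["im"]
def bright(im,uv,r=2):
    g=255-cv2.cvtColor(im,cv2.COLOR_RGB2GRAY); return dark(cv2.merge([g,g,g]),uv,r)
C=lambda x,y,x0,y0,k:[x0+(x+.5)/k-.5,y0+(y+.5)/k-.5]
for n,l,off,ii in(("top",[C(328,120,195,200,8),C(358,447,195,200,8),C(132,472,195,200,8)],[-1.2,.7],(0,2)),("scene",[C(478,325,240,185,9),C(234,464,240,185,9),C(99,357,240,185,9)],[1.5,-1.9],(0,))):
  for i in ii:
    u=[bright(L(n,i),p) for p in l]; w=onz(n,u,.012)[:,:2]*1000+off
    ce=(w[0]+w[2])/2; a=w[0]-w[1];b=w[2]-w[1]
    print(n,i,np.round(u,2).tolist(),"ctr",ce,"len",np.linalg.norm(a),np.linalg.norm(b),"yaw",np.arctan2(a[1],a[0]),np.arctan2(-b[0],b[1]))
# lens dark-disc centre in top/scene
for n,uv,r in(("top",C(183,262,195,200,8),6),("scene",C(262,110,240,185,9),5)):
    im=cv2.cvtColor((L(n,0)//2+L(n,2)//2) if n=="top" else L(n,0),cv2.COLOR_RGB2GRAY).astype(np.float32)
    k=14;x0,y0=int(uv[0])-12,int(uv[1])-12;a=cv2.resize(im[y0:y0+25,x0:x0+25],None,fx=k,fy=k,interpolation=cv2.INTER_CUBIC)
    a=np.clip(a*(3.0 if n=="top" else 3),0,255).astype(np.uint8);a=cv2.cvtColor(a,cv2.COLOR_GRAY2BGR)
    c=((np.array(uv)-[x0,y0]+.5)*k-.5).round().astype(int);cv2.drawMarker(a,tuple(int(v) for v in c),(0,0,255),0,20)
    # projected 38mm ring of the assumed lens, in this camera's own frame
    f,F=focus(np.array([.5496,.2944,.1163])); off=np.array([-.0012,.0007,0]) if n=="top" else np.array([.0015,-.0019,0])
    t=np.linspace(0,2*np.pi,60); P=f-F[:,2]*.11-off+np.outer(np.cos(t),F[:,0])*.019+np.outer(np.sin(t),F[:,1])*.019
    q=((proj(n,P)-[x0,y0]+.5)*k-.5).round().astype(np.int32);cv2.polylines(a,[q],True,(0,255,0),1)
    cv2.imwrite(f"pics/l{n}.png",a); print(n,uv,x0,y0)
E
python3 -c "
import cv2,numpy as np
a=cv2.imread('pics/ltop.png');b=cv2.imread('pics/lscene.png');cv2.imwrite('pics/lboth.png',np.hstack([a,b]))"
```

```text
23.7917 [0.47965126 0.287982   0.2105321 ] 0.0025
top 0 [[235.56, 214.5], [239.53, 255.64], [211.0, 258.65]] ctr [555.21696123 295.92166858] len 106.02974472217029 72.3029197477202 yaw 0.10154943804834689 0.09355901159812936
top 2 [[235.52, 214.46], [239.54, 255.57], [211.05, 258.63]] ctr [555.3018909  295.90351652] len 105.98648880099645 72.20431709556834 yaw 0.10260708081851373 0.09531166658793477h.py:48: RuntimeWarning: invalid value encountered in scalar divide
  u,v=x0+(d*xx).sum()/d.sum(),y0+(d*yy).sum()/d.sum()
Traceback (most recent call last):
  File "h.py", line 45, in dark
    x0,y0=int(round(u)),int(round(v));w=g[y0-r:y0+r+1,x0-r:x0+r+1]
              ~~~~~^^^
ValueError: cannot convert float NaN to integer
[ WARN:0@0.022] global loadsave.cpp:275 findDecoder imread_('pics/ltop.png'): can't open/read file: check file path/integrity
[ WARN:0@0.022] global loadsave.cpp:275 findDecoder imread_('pics/lscene.png'): can't open/read file: check file path/integrity
Traceback (most recent call last):
cv2.error: OpenCV(4.12.0) :-1: error: (-5:Bad argument) in function 'imwrite'
> Overload resolution failed:
>  - img data type = object is not supported
>  - Expected Ptr<cv::UMat> for argument 'img'
```

Run:
```python
from h import *
L=lambda n,i:np.load(f"{n}{i}.npz")["im"]
C=lambda x,y,x0,y0,k:[x0+(x+.5)/k-.5,y0+(y+.5)/k-.5]
w=onz("scene",[C(478,325,240,185,9),C(234,464,240,185,9),C(99,357,240,185,9)],.012)[:,:2]*1000+[1.5,-1.9]
a=w[0]-w[1];b=w[2]-w[1];print("scene ctr",(w[0]+w[2])/2,np.arctan2(a[1],a[0]),np.arctan2(-b[0],b[1]),np.hypot(*a),np.hypot(*b))
o=[]
for n,uv in(("top",C(183,262,195,200,8)),("scene",C(262,110,240,185,9))):
    im=cv2.cvtColor((L(n,0)//2+L(n,2)//2) if n=="top" else L(n,0),cv2.COLOR_RGB2GRAY).astype(np.float32)
    k=15;x0,y0=int(uv[0])-12,int(uv[1])-12;a=cv2.resize(im[y0:y0+25,x0:x0+25],None,fx=k,fy=k,interpolation=cv2.INTER_CUBIC)
    a=cv2.cvtColor(np.clip(a*2.5,0,255).astype(np.uint8),cv2.COLOR_GRAY2BGR);a0=a.copy()
    f,F=focus(np.array([.5496,.2948,.1163]),.099); off=np.array([-.0012,.0007,0]) if n=="top" else np.array([.0015,-.0019,0])
    t=np.linspace(0,2*np.pi,60); P=f-F[:,2]*.11-off+np.outer(np.cos(t),F[:,0])*.019+np.outer(np.sin(t),F[:,1])*.019
    q=((proj(n,P)-[x0,y0]+.5)*k-.5).round().astype(np.int32);cv2.polylines(a,[q],True,(0,255,0),1)
    o.append(np.vstack([a0,a])); print(n,x0,y0,proj(n,(f-F[:,2]*.11-off))[0])
cv2.imwrite("pics/lboth.png",cv2.resize(np.hstack(o),None,fx=.8,fy=.8))
```

```text
scene ctr [555.57278861 298.17347089] 0.1040197974854314 0.10329324411783648 106.49816236044593 72.71341672481893
top 205 220 [217.34079342 232.36481921]
scene 256 184 [269.09220931 196.55382832]
```

View pics/lboth.png

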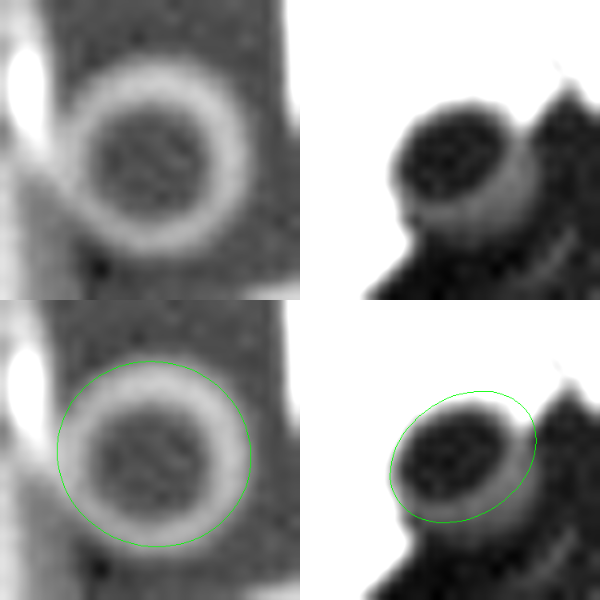

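The lens ring matches to under 1 mm. I'll apply a small correction (lens 0.5492, 0.2947, yaw 0.099, plus the controller's 0.8 mm sag error) and recheck the slider without brass in the window.

Run:
```python
from h import *
o=lambda:monitor.get_obs()
f,F=focus(np.array([.5492,.2947,.1163]),.099)
RT=R(-F[:,2],F[:,1]); tgt=f+F@[-.024,0,.0044]
print(f)
bot.movel(tgt,RT,velocity=.02);bot.wait(.3)
e=o()["ee_pos"]-tgt;print("err",e)
bot.movel(tgt-e,RT,velocity=.02);bot.wait(.5)
s=o();print("err",s["ee_pos"]-tgt,np.abs(s["ee_rot"]-RT).max(),s["width"]*94,s["clock"],np.abs(s["qd"]).max())
for n in("scene","top"):
    im,d=get_image(n); np.savez(f"{n}5.npz",im=im,d=d)
g=lambda n,i:cv2.cvtColor(np.load(f"{n}{i}.npz")["im"],cv2.COLOR_RGB2GRAY).astype(np.float32)
def ecc(a,b,x0,y0,x1,y1,base=(0,0)):
    W=np.float32([[1,0,base[0]],[0,1,base[1]]])
    c,W=cv2.findTransformECC(a[y0:y1,x0:x1],b[y0:y1,x0:x1],W,cv2.MOTION_TRANSLATION,(3,200,1e-6),None,3);return round(c,3),W[:,2]
a,b=g("top",2),g("top",5)
for w in((322,218,348,242),(325,220,352,240),(326,226,350,246)):print("slider",ecc(a,b,*w))
u0=np.load("top5.npz")["im"]
for k,mx,p in((0,.0348,[209.4,232.2]),(1,.017,[210.5,240.2])):
    X=f+F@[mx,0,.008];u=dark(u0,p,2);print("hole",k,(onz("top",u,X[2])[0]+[-.0012,.0007,0]-X)*1000)
c=onz("top",[[338,232],[340,232]],.013);print("mm/px",np.linalg.norm(c[0]-c[1])*500)
cv2.imwrite("pics/t7.png",cv2.resize(u0[200:280,280:400],None,fx=6,fy=6,interpolation=cv2.INTER_CUBIC)[:,:,::-1])
```

```text
[0.50257608 0.29006909 0.21582268]
err [-2.32271835e-05 -4.38336219e-06 -5.92304381e-05]
err [4.85007385e-05 2.33153096e-05 9.23442082e-05] 6.3194810835554e-05 23.6166112645357 25.0917 0.001428850420278262
slider (0.943, array([0.00257511, 0.04092691], dtype=float32))
slider (0.985, array([0.05293467, 0.03446113], dtype=float32))
slider (0.986, array([0.04614459, 0.01163614], dtype=float32))
hole 0 [-0.26945428 -0.38422672  0.        ]
hole 1 [-2.97035166e-01  7.71368863e-02 -1.11022302e-13]
mm/px 2.5372574002531882
```

View pics/t7.png

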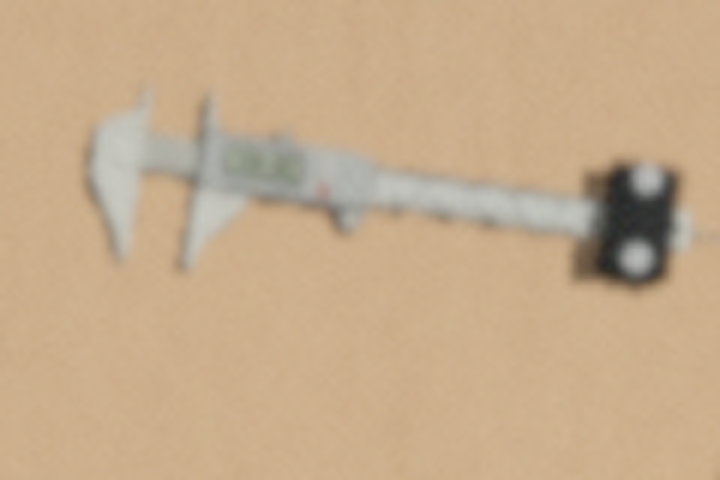

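The slider drifted about 0.1 mm or less. The mount's holes are within 0.5 mm of the expected pose and the arm is still, so I'll hand in.

```bash
python3 -c "
from h import *
close_job();print(monitor.get_obs()['clock'])"
```

```text
the job is handed in; nothing more can be done
the job is handed in; nothing more can be done
```

I closed the caliper on the brass mount, lifted the mount out, and am holding it still at the focus point over the black camera. The job is handed in at about 25 s on the clock.

**How it went:** I first gripped the mount lightly and slid it up against the fixed jaw so that its position was known. I then pushed the slider until a further 6 N gave no more travel, gripped the mount by its thick end and lifted it straight out.

**Last checks:**
- **Slider:** it moved about 0.1 mm or less between closing and the end, judged by comparing top pictures. An earlier comparison gave 0.3 mm, but the mount was in that picture window. I did not measure the 0.024 reading directly; the slider travelled 24.8 mm, against about 24 mm expected from the start picture.
- **Arm:** it was within 0.1 mm of its target, and the grip width was 23.6 mm.
- **Mount pose:** in the top view its screw holes were within 0.5 mm of where they should be. At the position before the last 1 mm correction, the scene camera put the holes about 2 mm further to the robot's left. It also put the lens and stand plate further left there, so I took this as camera bias and trusted the top view.
- **Other things on the desk:** nothing in the pictures looked disturbed, but I did not measure each one.

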